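# Seat a lock's retaining ring with a pin spanner

## Robot

A 6-joint arm with a two-finger parallel gripper is mounted at the origin on the work surface. World frame = base frame: x ahead of the robot, y to its left, z up, the work surface at z = 0. Lengths are in m, angles in rad, forces in N, time in s.
With the tool pointing down it reaches from about 0.225 to 0.875 m from the base axis. Payload 3.4 kg.
Tool frame: the origin (TCP) lies on the centre line of the jaws, within the pads' length; the fingertips stand 17 mm ahead of it and the grasp point (between the pads) lies 2 mm behind it (nose_length is the distance from the TCP to the fingertips, in m); z points along the fingers, y is the line along which they close (so a half turn about z gives the same grasp; the last joint's range is limited). The gripper opens to 85 mm and grips with 20 to 120 N. Pads are 22 mm wide; open, the fingers measure 114 mm over their backs; the gripper's body (76 mm by 85 mm) begins 54 mm behind the grasp point. The pads swing forward as they close: fully open they stand 13 mm farther back than shut.
Start: joints at [-1.342, 0.276, 1.505, -0, 1.361, -0.121], TCP at [0.197, -0.54, 0.248] pointing down, gripper open.
Joint ranges: [-2.89, 2.89], [-0.75, 2.08], [0.22, 2.7], [-1.18, 4.32], [0.11, 2.71], [-2.7, 2.7]. Speed limits (rad/s): [2.57, 2.57, 3.14, 3.14, 3.14, 3.14].

## Interface

Orientations are given as a unit quaternion [w, x, y, z].
In Python, from rig import get_state, get_image, sign_off, find_in, place_of, nose_length gives the robot as it stands.
- The arm moves only by the tool apply_moves, never from a script. Its argument "deltas" is one flat list of numbers, 5 for each row, row after row: the finger opening in mm, from 0 to 85.4, then the shift along the tool's x, y, z in mm, then the turn about the tool's z in degrees. A call has 1 to 12 rows; each row is the pose to reach, as a shift and turn from the pose commanded when the call began, along the tool's axes at that moment; what a row does not reach only later rows make up. A row lasts 1/12 s, in which the tool goes at most 41.7 mm and 7.16 degrees, less where a joint would pass 70% of its speed; a pose out of reach is approached as far as the arm can. A call with a gripper value outside its range is refused whole. The fingers move at their own pace and stop on an object; "squeeze" is the grip in N (left out, the last holds). Time passes only in rows, so rows that repeat a pose let the fingers close. It gives the time, the measured TCP pose, the force, the opening and the grip force at its end, in the units of the state.
- get_state(): the state, without advancing time (a new reading comes with each control period).
- get_image(name): name is "side" or "top" or "wrist"; returns a dict with "frame" (420x560x3 uint8, red, green, blue), "K" (3x3 intrinsics, pixels), "position" and "orientation" of the camera in the world. Camera axes: x right, y down, z forward; pixel columns grow to the right and rows downward; lengths in m; the calibration is good to about 2 mm. A picture is of the moment at which its call begins. There is no depth.
- sign_off(): hands the job in; it is judged then, once.
Trained networks look in a picture, given as the dict that the camera call returned (one of the last four; its "shot" number tells which), for a name from the list of things; names that differ only in an ending like _2 or _b are one class to them, and where a whole thing is asked for, a point or a joint stands for the part that bears it (a point fixed in the world has none). Each returns a list of dicts, best first, with "score" (0 to 1); they miss things now and then, are a little off and sometimes report something else, mostly with a low value. They report only what shows in the picture. A call takes as long as a camera call. They do not tell look-alikes from the thing itself.
- find_in(query, picture): "point" ([column, row] in pixels, amid what is visible of it).
- place_of(query, picture): "point" ([column, row] in pixels: a listed point, or the origin of a listed thing).
The state is a dict: "clock": time; "qpos": joint angles; "qd": joint speeds; "effort": joint torques, N m; "position": TCP position; "ee_rot": TCP orientation; "contact_force": force on the tool from outside, world axes, zero at the start; "moment": the same for the moment, N m; "width": finger opening in m; "gripper_force": force on a finger pad.
Only numpy, scipy, OpenCV 4.12 (cv2) and the standard library are available. Lean on these libraries where they do the work, as an engineer would, in place of code of your own. Each camera call takes 0.05 s, during which the arm holds its last target. There are 200 camera calls.

## Task

Take the two-pin spanner from its wooden stand, engage its pins in the two holes of the ring recessed in the lock case, and turn the ring clockwise (seen from above) until it is fully home against its stop, gently, without forcing it. Then put the spanner back upright in its stand, let go, and leave everything else as it was; touch the lock with the spanner only.

Things in the scene. Friction and masses are not known exactly. Their poses are not given: they have to be found in the camera images.
- lock: Fixed aluminium lock case, a block 90 x 90 mm and 44 mm high, on a dark foot 112 mm long (along its x), 56 mm wide, 10 mm high. Origin: centre of the underside, z up. In its top is a round bore, 51 mm in diameter and 13 mm deep, whose floor is the steel retaining ring with a brass key plug flush in its middle.
- ring_centre (a point): On the bore's axis at the ring's upper face, 31 mm above the table, 13 mm below the case's top; axes of the lock case (it does not turn with the ring). The ring has two round through-holes, 9 mm in diameter, at 16 mm either side of this point. It turns at 0.1 to 0.25 N m (steeply more at its stop), stays where it is left, and does not rise or sink as it turns.
- ring (a joint): Turn still to go, clockwise from above, to the ring's hard stop, rad: 0 is fully home; starts at 0.4 to 0.7. The holes' direction is not measured: when home, the line through them lies within 0.33 rad either way (it varies) of the case's x axis, and at value q it lies q further counter-clockwise. See it in a picture, or feel for it: the pins slide on the ring's face, then drop 8 mm into the holes.
- spanner: Two-pin spanner, about 0.25 kg, standing in its stand, pins down. Origin: on its axis at the pin tips; z up along the handle. Steel pins, 6 mm thick, 8 mm long (z 0 to 8, last 2 mm tapered), at x = +16 and -16 mm. Above them a round nose, 47 mm in diameter (z 8 to 22), and a round flange, 64 mm (z 22 to 28). Fully engaged, the nose rests on the ring and the flange stands 1 mm above the case.
- spanner_handle (a point): Middle of the spanner's flat black handle, 59 mm above the pin tips, on its axis: 40 mm along the spanner's x, 16 mm along its y (grip it across y), 62 mm high (z 28 to 90 from the pin tips).
- stand: Fixed plywood tool stand, 90 x 90 mm, 34 mm high, origin at the centre of its underside. A round bore, 54 mm in diameter and 26 mm deep, in its top takes the spanner's pins and nose; the flange rests on the top, any yaw.
- stand_mouth (a point): Centre of the stand's bore at its top, 34 mm above the table. When the spanner stands there its pin tips are 22 mm below this point.
- key_a: Bystander, not to be moved: loose brass key, 60 mm long, 4 mm thick.
- key_b: Bystander, not to be moved: loose steel key, 60 mm long, 4 mm thick.
- padlock: Bystander, not to be moved: brass padlock standing up, 40 x 22 mm, 67 mm high.
- screwdriver: Bystander, not to be moved: screwdriver, 200 mm long, lying.
- brush: Bystander, not to be moved: bench brush, 200 mm long, lying.
- pin_jar: Bystander, not to be moved: closed jar, 56 mm wide, 70 mm high.
- blank_box: Bystander, not to be moved: cardboard box, 70 x 110 x 50 mm high.
- cup: Bystander, not to be moved: open grey cup, 64 mm wide, 60 mm high.
Things that resemble listed ones, but are neither listed nor needed, are in the scene too. What is shaped like the spanner but blue, orange or pink is not meant.

How it is judged:
By the outcome, as a careful person would: the job done as asked, in the order asked, and still so for the second after the job is handed in, with the robot touching nothing.
It also fails if it takes over 64 s, if anything falls off the work surface, if the arm or the gripper's body presses on something with over 40 N, if the wrist force passes 120 N, or if a joint passes its speed limit or range.

## Working session

There is one attempt and no reset: what is moved stays moved. The work goes in short steps, Python scripts to look and compute and a tool call to move; the robot and the scene stay as the last step left them, time stands still between calls to the robot, and variables do not carry over. Pictures are saved under pics/ and viewed, at most 10 in all, crops included, and the job is handed in when it is done.

Besides the shell and the picture viewer there is one more tool, called after "Call:" as a command line: name --argument value ..., lists and objects as JSON in quotes. apply_moves: Moves the arm, as the interface text tells. Its arguments: {"type":"object","properties":{"deltas":{"type":"array"},"squeeze":{"type":"number"}},"required":["deltas"]}

```bash
mkdir -p pics; ls; cat > h.py <<'E'
import numpy as np, cv2
from scipy.spatial.transform import Rotation as R
from rig import *
def rot(q): return R.from_quat([q[1],q[2],q[3],q[0]]).as_matrix()
def save(p,n): cv2.imwrite('pics/'+n,p['frame'][:,:,::-1])
def ray(p,uv,z):
    d=rot(p['orientation'])@np.linalg.inv(p['K'])@np.array([uv[0],uv[1],1.])
    o=np.array(p['position']); return o+d*(z-o[2])/d[2]
def proj(p,X):
    c=rot(p['orientation']).T@(np.array(X)-p['position']); c=p['K']@c; return c[:2]/c[2]
E
python3 - <<'E'
from h import *
np.set_printoptions(precision=4,suppress=True)
s=get_state();print(s['position'],s['ee_rot'],s['contact_force'],s['width'],nose_length)
pp={}
for n in ['top','side']:
    p=get_image(n);save(p,n+'0.png');pp[n]=p
    print(n,p['position'],p['K'][0],rot(p['orientation'])[:,2])
    for q,z in [('ring_centre',.031),('stand_mouth',.034),('spanner_handle',.071),('lock',0),('stand',0),('spanner',.012)]:
        for d in place_of(q,p)[:4]: print(q,np.round(d['point'],1),round(d['score'],2),ray(p,d['point'],z))
a=np.hstack([pp['top']['frame']])
E
```

```text
pics
[ 0.1969 -0.5397  0.2474] [-0.0009  0.9847  0.174  -0.0001] [-0.5555 -0.4351 -0.2858] 0.08529860065269848 0.017
top [ 0.3714 -0.0197  1.0319] [396.207    0.     280.9496] [ 0.1775  0.0116 -0.984 ]
ring_centre [192.5 215.8] 0.86 [0.529  0.2183 0.031 ]
stand_mouth [344.7 213. ] 0.78 [ 0.5441 -0.1709  0.034 ]
spanner_handle [343.  163.8] 0.96 [ 0.6631 -0.1617  0.071 ]
spanner_handle [382.4 314.2] 0.91 [ 0.2986 -0.2522  0.071 ]
spanner_handle [393.8 258.4] 0.8 [ 0.4295 -0.2825  0.071 ]
spanner_handle [349.4 212.3] 0.77 [ 0.5397 -0.1768  0.071 ]
lock [194.2 217.1] 0.67 [0.5305 0.221  0.    ]
stand [341.5 214.8] 0.88 [ 0.545  -0.1676  0.    ]
stand [278.8 220.5] 0.68 [ 0.5262 -0.0027  0.    ]
stand [342.9 217.8] 0.3 [ 0.5371 -0.1712  0.    ]
spanner [273.3 263.9] 0.9 [0.4122 0.0085 0.012 ]
spanner [361.8 315. ] 0.8 [ 0.291  -0.2152  0.012 ]
spanner [338.  141.9] 0.7 [ 0.7419 -0.1573  0.012 ]
spanner [405.5 277.6] 0.7 [ 0.3854 -0.3268  0.012 ]
side [-0.1032  0.8925  0.7039] [487.4401   0.     278.3639] [ 0.5002 -0.7062 -0.5012]
ring_centre [221.6 263.2] 0.95 [0.5371 0.2196 0.031 ]
stand_mouth [309.7 194.6] 0.94 [ 0.5412 -0.1753  0.034 ]
spanner_handle [268.3 184.3] 0.82 [ 0.6364 -0.1037  0.071 ]
spanner_handle [360.4 193. ] 0.76 [ 0.3947 -0.2013  0.071 ]
spanner_handle [335.7 238.5] 0.64 [0.3403 0.035  0.071 ]
spanner_handle [309.  185.4] 0.59 [ 0.5362 -0.162   0.071 ]
lock [220.6 277.2] 0.89 [0.5325 0.2318 0.    ]
stand [309.1 205.2] 0.86 [ 0.5408 -0.1728  0.    ]
stand [219.1 212.7] 0.4 [0.7319 0.0072 0.    ]
spanner [316.  235.8] 0.98 [ 0.4301 -0.0276  0.012 ]
spanner [311.1 200.4] 0.86 [ 0.54   -0.1821  0.012 ]
spanner [252.2 176.9] 0.6 [ 0.7791 -0.2102  0.012 ]
spanner [378.2 190.3] 0.54 [ 0.4043 -0.3487  0.012 ]
```

View pics/top0.png

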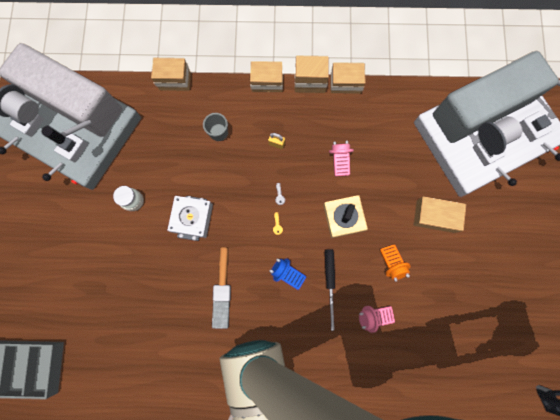

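View pics/side0.png

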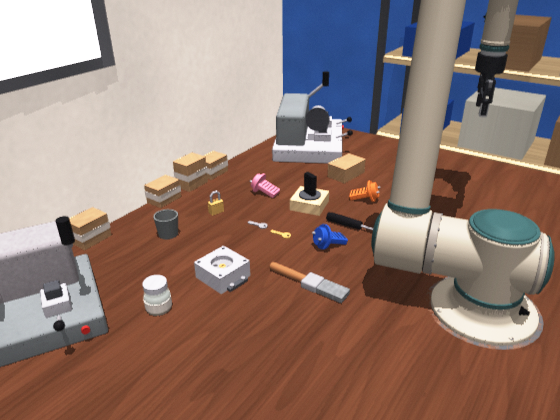

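In the top view, the true spanner has a black handle and stands in the plywood stand at (347,213), or (310,185) in the side view. The look-alikes are pink (342,158), pink (377,318), orange (396,262) and blue (288,273), all lying loose. The lock is at (190,216).

```bash
python3 - <<'E'
import cv2,numpy as np
t=cv2.imread('pics/top0.png')
a=cv2.resize(t[185:245,160:220],(400,400),interpolation=cv2.INTER_CUBIC)
b=cv2.resize(t[185:245,317:377],(400,400),interpolation=cv2.INTER_CUBIC)
cv2.imwrite('pics/crop1.png',np.hstack([a,b]))
E
```

```text
(no output)
```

View pics/crop1.png

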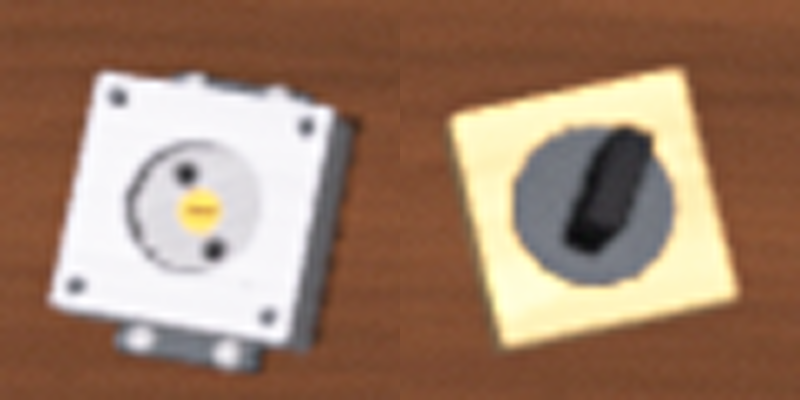

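The crop confirms it: the black handle with a steel flange in the plywood stand is at crop (605,190). The ring's holes show at crop (186,173) and (215,250), and the foot sticks out at top and bottom, so the lock's x axis is roughly world x.

```bash
cat >> h.py <<'E'
def go(X,yaw=None):
    "tool-axis shift (mm) to X, turn (deg) so tool x has world yaw (deg, mod 180)"
    s=get_state();M=rot(s['ee_rot']);d=M.T@(np.array(X)-s['position'])*1000
    y=np.degrees(np.arctan2(M[1,0],M[0,0])); t=None if yaw is None else -((yaw-y+90)%180-90)
    print('shift',np.round(d,1),'yaw now',round(y,1),'turn',t,'j6',s['qpos'][5])
E
python3 - <<'E'
from h import *
np.set_printoptions(precision=4,suppress=True)
p=get_image('top')
f=lambda a,b,x0,z: ray(p,[x0+a*.15,185+b*.15],z)
h=[f(186,173,160,.031),f(215,250,160,.031)];d=h[0]-h[1]
print('holes',h,(h[0]+h[1])/2,np.linalg.norm(d),np.degrees(np.arctan2(d[1],d[0])))
c=[f(*q,160,.044) for q in[(103,75),(335,105),(290,345),(52,305)]]
print('case',np.mean(c,0)); 
for a,b in[(0,3),(1,2),(0,1),(3,2)]:
    e=c[a]-c[b];print(np.linalg.norm(e),np.degrees(np.arctan2(e[1],e[0])))
print('flange',f(594,205,317,.040))
t=[f(633,140,317,.102),f(592,215,317,.102)];d=t[0]-t[1];print('hdl',t,np.linalg.norm(d),np.degrees(np.arctan2(d[1],d[0])))
s=get_state();go([.5425,-.173,.26],np.degrees(np.arctan2(d[1],d[0])))
E
```

```text
holes [array([0.5414, 0.2309, 0.031 ]), array([0.5117, 0.2179, 0.031 ])] [0.5265 0.2244 0.031 ] 0.03244137543840567 23.755332915253597
case [0.5263 0.2234 0.044 ]
0.08989761307320404 -8.348059215824136
0.09304049383218374 -7.3616894290626895
0.09014795675813556 83.7430508102173
0.09168971462871467 81.75210011436543
flange [ 0.5393 -0.325   0.04  ]
hdl [array([ 0.5527, -0.3206,  0.102 ]), array([ 0.5252, -0.3051,  0.102 ])] 0.031542058406623226 -29.45240420019704
shift [ 450.4 -226.6  -11.7] yaw now 20.0 turn 49.49241940445564 j6 -0.12097820045450831
```

```bash
python3 - <<'E'
from h import *
np.set_printoptions(precision=4,suppress=True)
p=get_image('top')
f=lambda a,b,x0,z: ray(p,[x0+(a-400)*.15,185+b*.15],z)
print('flange',f(594,205,317,.028+.012))
t=[f(633,140,317,.102),f(592,215,317,.102)];d=t[0]-t[1];w=np.degrees(np.arctan2(d[1],d[0]));print('hdl',t,(t[0]+t[1])/2,np.linalg.norm(d),w)
print(proj(p,[.5425,-.173,.04]))
go([.542,-.173,.26],w)
E
```

```text
flange [ 0.5361 -0.1735  0.04  ]
hdl [array([ 0.5496, -0.1779,  0.102 ]), array([ 0.5222, -0.1631,  0.102 ])] [ 0.5359 -0.1705  0.102 ] 0.031222174443369496 -28.329876913911267
[345.9028 213.246 ]
shift [ 449.9 -226.8  -11.7] yaw now 20.0 turn 48.369646696275865 j6 -0.12097867172467731
```

Call:
apply_moves --deltas '[85,449,-226,-12,48,85,449,-226,-12,48,85,449,-226,-12,48,85,449,-226,-12,48,85,449,-226,-12,48,85,449,-226,-12,48,85,449,-226,-12,48,85,449,-226,-12,48,85,449,-226,-12,48,85,449,-226,-12,48,85,449,-226,-12,48,85,449,-226,-12,48]' --squeeze 60

```text
clock: 1.8
position: [0.5257, -0.1903, 0.2601]
ee_rot: [0.0, 0.97, -0.242, 0.0]
contact_force: [0.2, -1.0, -0.3]
width: 0.0852
gripper_force: 0.0
```

Call:
apply_moves --deltas '[85,0,0,0,0,85,0,0,0,0]'

```text
clock: 1.97
position: [0.5258, -0.1902, 0.2595]
ee_rot: [0.0, 0.971, -0.239, -0.0]
contact_force: [-0.6, -0.4, 0.8]
width: 0.0848
gripper_force: 0.0
```

```bash
python3 - <<'E'
from h import *
np.set_printoptions(precision=4,suppress=True)
p=get_image('wrist');save(p,'w1.png');print(p['position'],rot(p['orientation'])[:,2],rot(p['orientation'])[:,0])
for q,z in [('stand_mouth',.034),('spanner_handle',.071),('spanner',.012),('stand',0)]:
    for d in place_of(q,p)[:3]: print(q,np.round(d['point'],1),round(d['score'],2),ray(p,d['point'],z))
go([.54,-.172,.26])
E
```

```text
[ 0.596  -0.2265  0.3852] [-0.2723  0.1436 -0.9514] [-0.4655 -0.885  -0.0003]
spanner_handle [258.3 180.6] 0.95 [ 0.5394 -0.1702  0.071 ]
spanner_handle [179.2  30.1] 0.93 [ 0.6702 -0.1739  0.071 ]
spanner_handle [225.9 340.2] 0.86 [ 0.4125 -0.0631  0.071 ]
spanner [457.4 244.7] 0.97 [ 0.3672 -0.3149  0.012 ]
spanner [175.5 348.7] 0.97 [0.3956 0.0265 0.012 ]
spanner [263.7 167.3] 0.75 [ 0.5383 -0.1711  0.012 ]
shift [  4.4 -26.4  -0.3] yaw now -28.1 turn None j6 1.5830998861139673
```

View pics/w1.png

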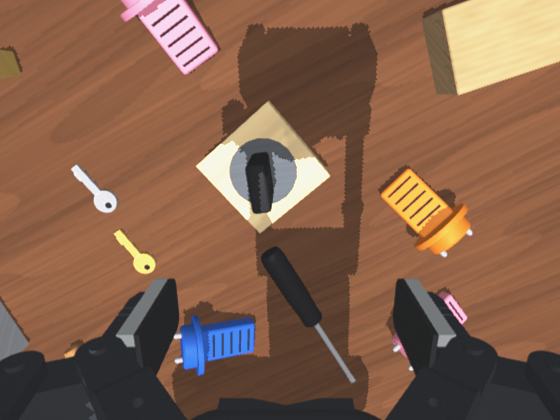

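The wrist view shows the spanner's black handle at (259,182), roughly vertical in the image. The screwdriver, keys and look-alikes are all clear of it. I'll fit the handle's silhouette for position and yaw.

```bash
cat >> h.py <<'E'
from scipy.optimize import minimize
def fit(p,mask,x0,z0,z1):
    def rend(v):
        c,s=np.cos(v[2]),np.sin(v[2]);P=[]
        for a in(-.02,.02):
            for b in(-.008,.008):
                for z in(z0,z1): P.append(proj(p,[v[0]+c*a-s*b,v[1]+s*a+c*b,z]))
        m=np.zeros((1680,2240),np.uint8)
        cv2.fillConvexPoly(m,cv2.convexHull((np.array(P)*4+1.5).astype(np.int32)),1)
        return cv2.resize(m.astype(np.float32),(560,420),interpolation=cv2.INTER_AREA)
    def cost(w):
        r=rend([w[0]/1000,w[1]/1000,w[2]/57.3]);return 1-np.minimum(r,mask).sum()/np.maximum(r,mask).sum()
    b=None
    for dy in(-12,0,12):
        i=np.array([x0[0]*1000,x0[1]*1000,x0[2]+dy])
        r=minimize(cost,i,method='Nelder-Mead',options=dict(initial_simplex=[i,i+[4,0,0],i+[0,4,0],i+[0,0,8]],xatol=.05,fatol=1e-4))
        if b is None or r.fun<b.fun:b=r
    return b.x,b.fun
E
python3 - <<'E'
from h import *
np.set_printoptions(precision=4,suppress=True)
p=get_image('wrist');g=p['frame'].max(2)
m=np.zeros(g.shape,np.float32);m[145:220,235:285]=(g[145:220,235:285]<62)
n,l,st,_=cv2.connectedComponentsWithStats(m.astype(np.uint8));k=1+np.argmax(st[1:,4]);print(st[k])
m=(l==k).astype(np.float32)
print(fit(p,m,(.539,-.1715,-28),.040,.102))
p=get_image('top');g=p['frame'].max(2);m=np.zeros(g.shape,np.float32);m[195:230,335:360]=g[195:230,335:360]<65
n,l,st,_=cv2.connectedComponentsWithStats(m.astype(np.uint8));k=1+np.argmax(st[1:,4]);print(st[k])
print(fit(p,(l==k).astype(np.float32),(.539,-.1715,-28),.040,.102))
E
```

```text
[ 241  152   28   61 1170]
(array([ 539.2572, -172.74  ,  -24.8386]), np.float64(0.2316402792930603))
[340 204  14  21 130]
(array([ 536.1125, -168.037 ,  -28.915 ]), np.float64(0.2546193599700928))
```

```bash
python3 - <<'E'
from h import *
np.set_printoptions(precision=4,suppress=True)
p=get_image('wrist');g=p['frame'].max(2)
print(g[150:216:5,238:282:3])
for t in (40,46,52,57):
    m=np.zeros(g.shape,np.float32);m[145:220,235:285]=(g[145:220,235:285]<t)
    n,l,st,_=cv2.connectedComponentsWithStats(m.astype(np.uint8));k=1+np.argmax(st[1:,4])
    print(t,st[k],fit(p,(l==k).astype(np.float32),(.539,-.1715,-28),.040,.102))
E
```

```text
[[161  89  98  92  93  94  94  92  92  91 148  97  92  93  92]
 [161 162 146  64  34  37  34  35  35  89 119 165 165  91  90]
 [162 162 108  34  34  34  36  37  34  62 101 168 170 168 169]
 [164 110  37  40  41  43  43  38  38  40  92 164 165 165 164]
 [163  53  45  44  48  47  49  42  38  39  90 148 161 162 160]
 [157 103  43  46  44  47  50  67  47  38  88 143 163 162 163]
 [161 162  41  45  46  46  50  74  43  43  56  90 164 165 165]
 [161 164  45  43  45  46  46  80  54  39  40 155 164 164 166]
 [162 162  82  43  45  46  46  61  60  47  37 165 164 164 163]
 [162 162 154  42  44  45  44  59  66  46  53 160 157 161 159]
 [247 251 172  40  44  45  45  58  72  48  97 157 159 252 248]
 [247 247 248 141  43  43  46  58  76  55 254 247 247 247 247]
 [247 247 247 245  39  44  43  53  68  61 250 247 247 247 247]
 [195 249 247 248 225 227 226 217 207 204 250 247 247 250 144]]
40 [242 153  25  23 246] (array([ 551.2233, -177.1331,  -52.1097]), np.float64(0.8212666511535645))
46 [241 153  28  59 809] (array([ 538.5554, -172.0642,  -25.3567]), np.float64(0.46229875087738037))
52 [ 241  152   28   61 1080] (array([ 538.4526, -172.2506,  -25.3288]), np.float64(0.2819678783416748))
57 [ 241  152   29   61 1133] (array([ 539.0708, -172.3832,  -25.2697]), np.float64(0.2542133927345276))
```

```bash
python3 - <<'E'
from h import *
np.set_printoptions(precision=4,suppress=True)
p=get_image('wrist');g=p['frame'].max(2)
for t in (75,84):
    m=np.zeros(g.shape,np.float32);m[152:220,235:285]=(g[152:220,235:285]<t)
    n,l,st,_=cv2.connectedComponentsWithStats(m.astype(np.uint8));k=1+np.argmax(st[1:,4])
    x,f=fit(p,(l==k).astype(np.float32),(.539,-.1715,-28),.040,.102);print(t,st[k],x,f)
o=p['frame'][:,:,::-1].copy();c,s=np.cos(x[2]/57.3),np.sin(x[2]/57.3)
for z in(.04,.102):
    q=[proj(p,[x[0]/1e3+c*a-s*b,x[1]/1e3+s*a+c*b,z]) for a,b in((-.02,-.008),(-.02,.008),(.02,.008),(.02,-.008))]
    cv2.polylines(o,[(np.array(q)*16+8).astype(np.int32)],True,(0,255,0),1,cv2.LINE_AA,4)
cv2.imwrite('pics/c2.png',cv2.resize(o[130:235,210:310],(600,600),interpolation=cv2.INTER_CUBIC))
go([x[0]/1e3,x[1]/1e3,.26],x[2])
E
```

```text
75 [ 241  152   29   61 1290] [ 538.2734 -172.2887  -23.8812] 0.15833401679992676
84 [ 241  152   29   61 1387] [ 539.2463 -172.492   -22.607 ] 0.09858638048171997
shift [  3.8 -25.2  -0.2] yaw now -28.1 turn -5.447446228443297 j6 1.583248633163135
```

View pics/c2.png

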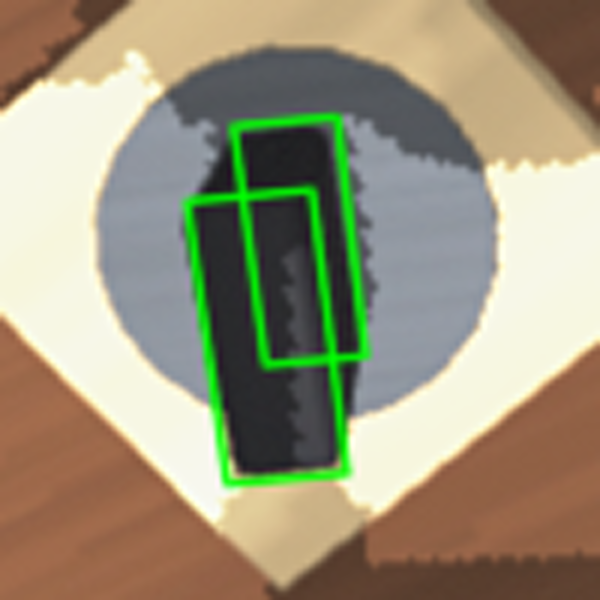

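The fit overlays the handle well: position (0.539, -0.1725), yaw about -23.5°. I'll descend to TCP z about 0.068.

Call:
apply_moves --deltas '[85,4,-25,0,-4.6,85,4,-25,10,-4.6,85,4,-25,45,-4.6,85,4,-25,80,-4.6,85,4,-25,115,-4.6,85,4,-25,140,-4.6,85,4,-25,160,-4.6,85,4,-25,175,-4.6,85,4,-25,185,-4.6,85,4,-25,192,-4.6,85,4,-25,192,-4.6,85,4,-25,192,-4.6]'

```text
clock: 3.42
position: [0.5401, -0.1722, 0.068]
ee_rot: [0.0, 0.979, -0.203, 0.0]
contact_force: [-0.0, 0.9, 0.3]
width: 0.0848
gripper_force: 0.0
```

Call:
apply_moves --deltas '[10,0,0,0,0,10,0,0,0,0,10,0,0,0,0,10,0,0,0,0,10,0,0,0,0,10,0,0,0,0,10,0,0,0,0,10,0,0,0,0,10,0,0,0,0]' --squeeze 40

```text
clock: 4.17
position: [0.54, -0.1721, 0.0682]
ee_rot: [0.0, 0.979, -0.202, 0.0]
contact_force: [-0.5, 0.3, 4.6]
width: 0.0155
gripper_force: 42.4
```

Call:
apply_moves --deltas '[10,0,0,0,0,10,0,0,-4,0,10,0,0,-12,0,10,0,0,-25,0,10,0,0,-45,0,10,0,0,-70,0,10,0,0,-95,0,10,0,0,-120,0,10,0,0,-120,0]' --squeeze 90

```text
clock: 4.92
position: [0.5425, -0.1728, 0.1928]
ee_rot: [0.001, 0.979, -0.202, 0.005]
contact_force: [1.0, -0.2, -1.9]
width: 0.0152
gripper_force: 87.4
```

```bash
python3 - <<'E'
from h import *
go([.454,.192,.188],23.75)
E
```

```text
shift [-225.9 -299.9    2.6] yaw now -23.4 turn -47.10412630374492 j6 1.5476044941996145
```

Call:
apply_moves --deltas '[10,-24,-31,0,-6,10,-48,-64,0,-12,10,-70,-94,0,-18,10,-94,-125,0,-24,10,-117,-156,0,-30,10,-141,-187,0,-36,10,-164,-218,0,-42,10,-188,-250,0,-47,10,-210,-279,0,-47,10,-226,-300,0,-47,10,-226,-300,0,-47,10,-226,-300,0,-47]'

```text
clock: 5.92
position: [0.45, 0.1942, 0.1866]
ee_rot: [0.0, 0.978, 0.206, -0.001]
contact_force: [0.6, 0.3, -1.7]
width: 0.0148
gripper_force: 88.3
```

```bash
python3 - <<'E'
from h import *
np.set_printoptions(precision=4,suppress=True)
s=get_state();print(s['position'],s['contact_force'],s['clock'])
p=get_image('wrist');save(p,'w3.png')
for q,z in [('ring_centre',.031),('spanner',.11),('lock',0)]:
    for d in place_of(q,p)[:2]: print(q,np.round(d['point'],1),round(d['score'],2),ray(p,d['point'],z))
E
```

```text
[0.45   0.1942 0.1866] [ 0.6081  0.3168 -1.7236] 5.9167
ring_centre [287.7  72.8] 0.77 [0.5315 0.2289 0.031 ]
spanner [286.5 247.3] 0.77 [0.441 0.19  0.11 ]
spanner [465.9 322.6] 0.64 [0.4394 0.0664 0.11  ]
lock [287.7  78.4] 0.6 [0.5287 0.2274 0.    ]
```

View pics/w3.png

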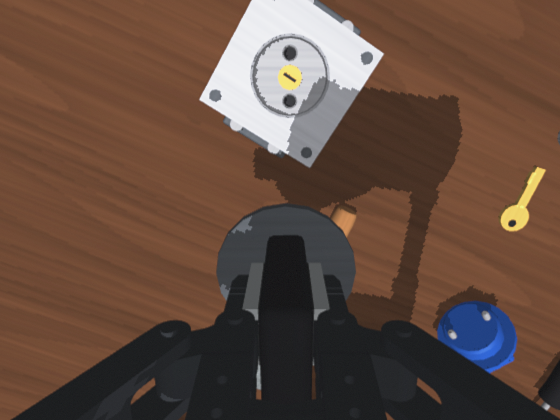

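The wrist view shows the ring's holes at (290,53) and (290,101) and the brass plug at (290,77). The held spanner's flange arc runs over columns 217-356 with its top at row 205. I'll fit both precisely.

```bash
cat >> h.py <<'E'
from scipy.optimize import least_squares
def holes(p,win,z=.031,t=70):
    "hole blobs in window -> centre, yaw"
    r0,r1,c0,c1=win;g=p['frame'].max(2)[r0:r1,c0:c1]
    n,l,st,ce=cv2.connectedComponentsWithStats((g<t).astype(np.uint8))
    return [(ce[i]+[c0,r0],st[i,4]) for i in range(1,n) if st[i,4]>40]
def flange(p,T,Z=.028-.056,rad=.032):
    "flange centre from visible upper arc; T tcp pos"
    f=p['frame'].astype(int);m=(f[:,:,0]-f[:,:,2]<22)
    pts=[]
    for c in range(222,352,3):
        for r in range(190,300):
            if m[r:r+4,c].all(): pts.append((c,r));break
    pts=np.array(pts);W=np.array([ray(p,q,T[2]+Z) for q in pts])[:,:2]
    r=least_squares(lambda v:np.hypot(*(W-v[:2]).T)-rad,W.mean(0)-[.02,.01],loss='soft_l1',f_scale=.0005)
    return r.x,np.abs(r.fun).mean(),len(pts)
E
python3 - <<'E'
from h import *
np.set_printoptions(precision=4,suppress=True)
s=get_state();T=s['position'];M=rot(s['ee_rot'])
p=get_image('wrist')
H=holes(p,(38,115,262,318));print(H)
a,b=[ray(p,h[0]-0,.031) for h in H[:2]] ;d=a-b
print('ring',(a+b)/2,np.linalg.norm(d),np.degrees(np.arctan2(d[1],d[0])))
x=p['frame'].astype(int);m=(x[...,0]-x[...,2]>60);m[:60]=0;m[95:]=0;m[:,:270]=0;m[:,310:]=0
yy,xx=np.nonzero(m);print('plug',xx.mean(),yy.mean(),ray(p,[xx.mean(),yy.mean()],.031))
for rad in (.032,):
    c,e,n=flange(p,T);print('flange',c,e,n,'tool frame off mm',1000*(M.T@np.array([c[0]-T[0],c[1]-T[1],0])))
print('M x',M[:,0],'z',M[:,2],np.degrees(np.arctan2(M[1,0],M[0,0])))
E
```

```text
[(array([284.8812,  54.0495]), np.int32(101)), (array([285.0213, 101.6277]), np.int32(94))]
ring [0.5292 0.2267 0.031 ] 0.03181457462383334 23.66515821163207
plug 285.3125 77.9050925925926 [0.5295 0.2266 0.031 ]
flange [0.451  0.1922] 0.00030546922596418356 44 tool frame off mm [-0.3156 -0.3062  0.0002]
M x [ 0.9166  0.3997 -0.0009] z [-0.0007 -0.0008 -1.    ] 23.560121716222284
```

```bash
python3 - <<'E'
from h import *
s=get_state();print(s['position'])
p=get_image('wrist');T=get_state()['position'];M=rot(get_state()['ee_rot'])
H=holes(p,(38,115,262,318));r=np.mean([ray(p,h[0],.031) for h in H],0);c,e,n=flange(p,T)
print(T,r,c,'need tool',1000*(M.T@np.array([r[0]-c[0],r[1]-c[1],0])), 'yaw',np.degrees(np.arctan2(M[1,0],M[0,0])))
E
```

```text
[0.45148153 0.19205121 0.18734342]
[0.45157734 0.19210919 0.18746925] [0.52917165 0.22675073 0.031     ] [0.45113122 0.19222152] need tool [ 8.53365545e+01 -4.95919849e-01 -3.80150745e-02] yaw 23.53416610432443
```

Call:
apply_moves --deltas '[10,30,-0.5,0,0,10,60,-0.5,0,0,10,80,-0.5,0,0,10,85.3,-0.5,0,0,10,85.3,-0.5,30,0,10,85.3,-0.5,55,0,10,85.3,-0.5,70,0,10,85.3,-0.5,70,0,10,85.3,-0.5,70,0,10,85.3,-0.5,70,0,10,85.3,-0.5,70,0]'

```text
clock: 7.13
position: [0.5303, 0.2279, 0.1193]
ee_rot: [-0.0, 0.979, 0.205, 0.002]
contact_force: [0.0, 0.2, -1.7]
width: 0.0152
gripper_force: 88.2
```

```bash
python3 - <<'E'
from h import *
s=get_state();print(s['position'],s['contact_force'],s['moment'])
p=get_image('wrist');save(p,'w4.png');p=get_image('side');save(p,'s4.png');s=get_state();T=s['position'];print(T)
d=np.array([.52917-.4511,.22675-.1922]);t=np.array([.4515,.1921])+d;print('target tcp',t)
go([t[0],t[1],T[2]],23.65)
im=cv2.imread('pics/s4.png');u=proj(p,[.529,.227,.044]).astype(int);
cv2.imwrite('pics/c4.png',np.hstack([cv2.resize(im[u[1]-70:u[1]+30,u[0]-50:u[0]+50],(400,400),interpolation=3),cv2.resize(cv2.imread('pics/w4.png'),(400,400))]))
E
```

```text
[0.53029541 0.22788153 0.11929906] [ 0.0228666   0.23907646 -1.69516078] [-0.01624582  0.03426267  0.03465545]
[0.53006047 0.22796795 0.1191569 ]
target tcp [0.52957 0.22665]
shift [-1.  1. -0.] yaw now 23.6 turn -0.018765256367359484 j6 1.4440669694950898
```

View pics/c4.png

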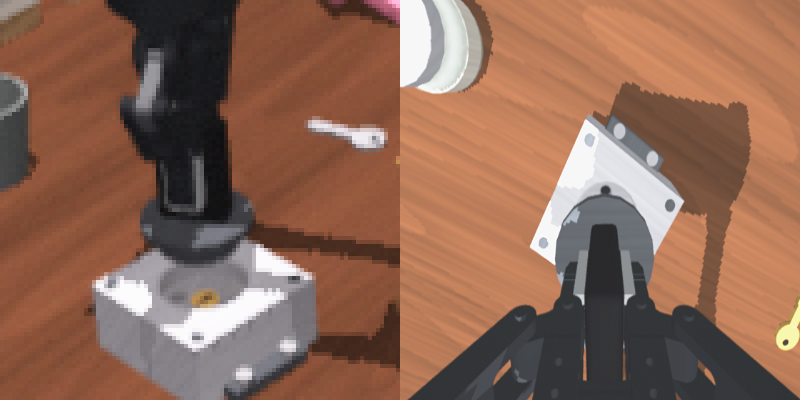

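The side view shows the nose hovering over the bore. In the wrist view one hole is still visible just beyond the flange, so I'll use it to check the alignment.

```bash
python3 - <<'E'
from h import *
np.set_printoptions(precision=4,suppress=True)
p=get_image('wrist');s=get_state();T=s['position'];M=rot(s['ee_rot']);print(T)
H=holes(p,(185,215,265,310),t=60);print(H)
c,e,n=flange(p,T);print(c,e,n)
h=ray(p,H[0][0],.031)[:2];print('hole dist, in tool',1000*M[:2,:2].T@(h-c), 'tcp-based',1000*M[:2,:2].T@(h-T[:2]))
g=p['frame'].max(2);print(g[190:212:2,275:300:2])
E
```

```text
[0.5299 0.228  0.1189]
[]
[0.5381 0.2314] 0.0029161425465697665 44Traceback (most recent call last):
  File "<stdin>", line 6, in <module>
IndexError: list index out of range
```

Call:
apply_moves --deltas '[10,-0.8,1,0,0,10,-0.8,1,10,0,10,-0.8,1,18,0,10,-0.8,1,23,0,10,-0.8,1,26,0,10,-0.8,1,27,0,10,-0.8,1,28,0,10,-0.8,1,29,0,10,-0.8,1,30,0,10,-0.8,1,30,0]'

```text
clock: 8.12
position: [0.5289, 0.2266, 0.0876]
ee_rot: [0.0, 0.979, 0.205, -0.0]
contact_force: [0.6, 0.0, -2.9]
width: 0.0152
gripper_force: 88.4
```

Call:
apply_moves --deltas '[10,0,0,1,0,10,0,0,2,0,10,0,0,3,0,10,0,0,4,0,10,0,0,4,0]'

```text
clock: 8.53
position: [0.5289, 0.2266, 0.0835]
ee_rot: [0.0, 0.979, 0.205, 0.0]
contact_force: [-0.1, 0.2, -2.6]
width: 0.0152
gripper_force: 88.4
```

Call:
apply_moves --deltas '[10,0,0,1,0,10,0,0,2,0,10,0,0,3,0,10,0,0,4,0,10,0,0,4,0,10,0,0,4,0]'

```text
clock: 9.03
position: [0.5289, 0.2266, 0.0796]
ee_rot: [0.0, 0.979, 0.205, 0.0]
contact_force: [0.5, 0.1, -2.8]
width: 0.0149
gripper_force: 88.4
```

Call:
apply_moves --deltas '[10,0,0,0.5,0,10,0,0,1,0,10,0,0,1,0,10,0,0,1,0]'

```text
clock: 9.37
position: [0.529, 0.2266, 0.0792]
ee_rot: [0.0, 0.979, 0.205, 0.0]
contact_force: [-1.4, -0.3, 3.1]
width: 0.0151
gripper_force: 88.9
```

Call:
apply_moves --deltas '[10,0,0,-0.6,2,10,0,0,-0.6,4,10,0,0,-0.6,6,10,0,0,-0.6,8,10,0,0,-0.6,10,10,0,0,-0.6,12,10,0,0,-0.6,14,10,0,0,-0.6,16]'

```text
clock: 10.03
position: [0.5294, 0.2263, 0.0792]
ee_rot: [0.0, 0.998, 0.066, 0.001]
contact_force: [0.9, -0.8, 0.1]
width: 0.0148
gripper_force: 88.7
```

```bash
cat >>h.py <<'E'
def st():
    s=get_state();M=rot(s['ee_rot']);print(round(s['clock'],2),np.round(s['position'],4),'F',np.round(s['contact_force'],1),'M',np.round(s['moment'],3),'yaw',round(np.degrees(np.arctan2(M[1,0],M[0,0])),2),'eff6',round(s['effort'][5],3))
E
python3 -c "from h import *;st()"
```

```text
10.03 [0.5294 0.2263 0.0792] F [ 0.9 -0.8  0.1] M [-0.189 -0.155  0.164] yaw 7.58 eff6 -0.212
```

Call:
apply_moves --deltas '[10,0,0,0,1.5,10,0,0,0,3,10,0,0,0,4.5,10,0,0,0,6,10,0,0,0,7,10,0,0,0,8]'

```text
clock: 10.53
position: [0.5294, 0.2263, 0.0793]
ee_rot: [0.0, 1.0, -0.003, 0.001]
contact_force: [1.9, -2.1, -1.7]
width: 0.0153
gripper_force: 88.6
```

```bash
python3 -c "from h import *;st()"
```

```text
10.53 [0.5294 0.2263 0.0793] F [ 1.9 -2.1 -1.7] M [-0.349 -0.273  0.111] yaw -0.39 eff6 -0.042
```

Call:
apply_moves --deltas '[10,0,0,0,1,10,0,0,0,2,10,0,0,0,3,10,0,0,0,4]'

```text
clock: 10.87
position: [0.5293, 0.2263, 0.0793]
ee_rot: [0.0, 0.999, -0.039, 0.0]
contact_force: [3.2, -2.9, -1.2]
width: 0.0154
gripper_force: 88.4
```

```bash
python3 -c "from h import *;st()"
```

```text
10.87 [0.5293 0.2263 0.0793] F [ 3.2 -2.9 -1.2] M [-0.537 -0.46   0.107] yaw -4.43 eff6 -0.047
```

Call:
apply_moves --deltas '[10,0,0,0,1,10,0,0,0,2,10,0,0,0,3,10,0,0,0,3]'

```text
clock: 11.2
position: [0.5293, 0.2264, 0.0793]
ee_rot: [0.0, 0.998, -0.065, 0.0]
contact_force: [4.2, -3.9, -3.2]
width: 0.0145
gripper_force: 88.4
```

```bash
python3 -c "from h import *;st()"
```

```text
11.2 [0.5293 0.2264 0.0793] F [ 4.2 -3.9 -3.2] M [-0.689 -0.598  0.076] yaw -7.41 eff6 0.213
```

Call:
apply_moves --deltas '[10,0,0,0,1,10,0,0,0,2,10,0,0,0,2]'

```text
clock: 11.45
position: [0.5292, 0.2264, 0.0793]
ee_rot: [0.0, 0.997, -0.082, 0.0]
contact_force: [3.2, -3.5, -2.3]
width: 0.0151
gripper_force: 88.3
```

```bash
python3 -c "from h import *;st()"
```

```text
11.45 [0.5292 0.2264 0.0793] F [ 3.2 -3.5 -2.3] M [-0.749 -0.711  0.081] yaw -9.43 eff6 0.197
```

Call:
apply_moves --deltas '[10,0.4,0.3,0,0,10,0.8,0.6,0,0,10,0.8,0.6,0,0]'

```text
clock: 11.7
position: [0.5294, 0.2262, 0.0793]
ee_rot: [-0.0, 0.997, -0.082, -0.0]
contact_force: [2.9, -0.9, -1.9]
width: 0.0148
gripper_force: 88.5
```

```bash
python3 -c "from h import *;st()"
```

```text
11.7 [0.5294 0.2262 0.0793] F [ 2.9 -0.9 -1.9] M [-0.377 -0.393  0.074] yaw -9.4 eff6 0.074
```

Call:
apply_moves --deltas '[10,0,0,0,1,10,0,0,0,2,10,0,0,0,2]'

```text
clock: 11.95
position: [0.5294, 0.2262, 0.0793]
ee_rot: [-0.0, 0.995, -0.1, -0.0]
contact_force: [1.8, -1.1, -1.6]
width: 0.0149
gripper_force: 88.5
```

```bash
python3 -c "from h import *;st()"
```

```text
11.95 [0.5294 0.2262 0.0793] F [ 1.8 -1.1 -1.6] M [-0.317 -0.394  0.119] yaw -11.43 eff6 0.204
```

Call:
apply_moves --deltas '[10,0,0,0,1,10,0,0,0,2,10,0,0,0,2]'

```text
clock: 12.2
position: [0.5294, 0.2261, 0.0793]
ee_rot: [-0.0, 0.993, -0.117, -0.0]
contact_force: [1.0, -0.7, -2.3]
width: 0.015
gripper_force: 88.5
```

```bash
python3 -c "from h import *;st()"
```

```text
12.2 [0.5294 0.2261 0.0793] F [ 1.  -0.7 -2.3] M [-0.108 -0.279  0.154] yaw -13.43 eff6 0.203
```

Call:
apply_moves --deltas '[10,0,0,0,1,10,0,0,0,2,10,0,0,0,2]'

```text
clock: 12.45
position: [0.5294, 0.2261, 0.0793]
ee_rot: [-0.0, 0.991, -0.134, -0.0]
contact_force: [2.1, -1.2, -1.7]
width: 0.0153
gripper_force: 88.5
```

```bash
python3 -c "from h import *;st()"
```

```text
12.45 [0.5294 0.2261 0.0793] F [ 2.1 -1.2 -1.7] M [-0.032 -0.271  0.097] yaw -15.43 eff6 0.201
```

Call:
apply_moves --deltas '[10,0,0,0,1,10,0,0,0,2,10,0,0,0,2]'

```text
clock: 12.7
position: [0.5294, 0.226, 0.0793]
ee_rot: [-0.0, 0.988, -0.152, -0.0]
contact_force: [0.4, 1.3, -0.7]
width: 0.0151
gripper_force: 88.5
```

```bash
python3 -c "from h import *;st()"
```

```text
12.7 [0.5294 0.226  0.0793] F [ 0.4  1.3 -0.7] M [ 0.036 -0.244  0.119] yaw -17.43 eff6 0.196
```

Call:
apply_moves --deltas '[10,0,0,0,1,10,0,0,0,2,10,0,0,0,2]'

```text
clock: 12.95
position: [0.5295, 0.226, 0.0792]
ee_rot: [-0.0, 0.986, -0.169, -0.0]
contact_force: [1.1, 0.9, -2.3]
width: 0.0151
gripper_force: 88.5
```

```bash
python3 -c "from h import *;st()"
```

```text
12.95 [0.5295 0.226  0.0792] F [ 1.1  0.9 -2.3] M [ 0.104 -0.196  0.069] yaw -19.42 eff6 0.215
```

Call:
apply_moves --deltas '[10,0,0,0,1,10,0,0,0,2,10,0,0,0,2]'

```text
clock: 13.2
position: [0.5296, 0.2259, 0.0793]
ee_rot: [0.0, 0.983, -0.185, 0.0]
contact_force: [0.3, 0.6, -1.7]
width: 0.0153
gripper_force: 88.8
```

```bash
python3 -c "from h import *;st()"
```

```text
13.2 [0.5296 0.2259 0.0793] F [ 0.3  0.6 -1.7] M [ 0.183 -0.156  0.47 ] yaw -21.36 eff6 0.59
```

Call:
apply_moves --deltas '[10,0,0,0,1,10,0,0,0,2,10,0,0,0,2]'

```text
clock: 13.45
position: [0.5296, 0.2259, 0.0793]
ee_rot: [0.0, 0.979, -0.202, 0.0]
contact_force: [0.9, 1.4, -0.7]
width: 0.015
gripper_force: 90.7
```

```bash
python3 -c "from h import *;st()"
```

```text
13.45 [0.5296 0.2259 0.0793] F [ 0.9  1.4 -0.7] M [ 0.224 -0.234  1.07 ] yaw -23.32 eff6 1.134
```

Torque rose steeply (0.1, then 0.47, then 1.07 N m), so the ring is at its stop. I'll back off to the middle of the play and lift out.

Call:
apply_moves --deltas '[10,0,0,0,-1.5,10,0,0,0,-3,10,0,0,0,-4.5,10,0,0,0,-6,10,0,0,0,-7,10,0,0,0,-7]'

```text
clock: 13.95
position: [0.5293, 0.2257, 0.0792]
ee_rot: [0.0, 0.99, -0.143, -0.0]
contact_force: [0.2, 0.7, -0.9]
width: 0.0155
gripper_force: 88.5
```

```bash
python3 -c "from h import *;st()"
```

```text
13.95 [0.5293 0.2257 0.0792] F [ 0.2  0.7 -0.9] M [-0.081 -0.019  0.013] yaw -16.43 eff6 -0.111
```

Call:
apply_moves --deltas '[10,0,0,-2,0,10,0,0,-5,0,10,0,0,-9,0,10,0,0,-15,0,10,0,0,-23,0,10,0,0,-40,0,10,0,0,-65,0,10,0,0,-90,0,10,0,0,-108,0,10,0,0,-108,0,10,0,0,-108,0]'

```text
clock: 14.87
position: [0.53, 0.2261, 0.1886]
ee_rot: [-0.001, 0.99, -0.142, 0.001]
contact_force: [-1.0, -0.2, -2.9]
width: 0.0152
gripper_force: 88.5
```

```bash
python3 - <<'E'
from h import *
st()
s=get_state();M=rot(s['ee_rot']);T=s['position']
print(T-.08*M[:,0]); go([.54,-.172,T[2]],-23.4); go(T-.085*M[:,0])
E
```

```text
14.87 [0.53   0.2261 0.1886] F [-1.  -0.2 -2.9] M [-0.029  0.079 -0.032] yaw -16.36 eff6 0.001
[0.45324574 0.24860055 0.18838013]
shift [ 1.217e+02  3.791e+02 -3.000e-01] yaw now -16.4 turn 7.038855320690686 j6 2.1388403258793636
shift [-85.   0.  -0.] yaw now -16.4 turn None j6 2.1388403258793636
```

Next, move back 85 mm so the wrist camera sees the ring, and check its angle.

Call:
apply_moves --deltas '[10,-30,0,0,0,10,-60,0,0,0,10,-80,0,0,0,10,-85,0,0,0,10,-85,0,0,0,10,-85,0,0,0,10,-85,0,0,0]'

```text
clock: 15.45
position: [0.4492, 0.2496, 0.1869]
ee_rot: [0.0, 0.99, -0.142, 0.0]
contact_force: [-0.1, 0.2, -2.0]
width: 0.0151
gripper_force: 88.4
```

```bash
python3 - <<'E'
from h import *
np.set_printoptions(precision=4,suppress=True)
p=get_image('wrist');s=get_state();T=s['position'];M=rot(s['ee_rot']);save(p,'w5.png');print(T)
u=proj(p,[.5292,.2267,.031]).astype(int)
H=holes(p,(u[1]-32,u[1]+32,u[0]-32,u[0]+32));print(u,H)
a,b=[ray(p,h[0],.031) for h in H[:2]];d=a-b;print((a+b)/2,np.linalg.norm(d),np.degrees(np.arctan2(d[1],d[0])))
c,e,n=flange(p,T);print(c,e,n,1000*M[:2,:2].T@(c-T[:2]))
go([.54,-.172,T[2]],-23.4)
E
```

```text
[0.4492 0.2496 0.1869]
[285  81] [(array([286.3524, 103.9333]), np.int32(105))]Traceback (most recent call last):
  File "<stdin>", line 6, in <module>
ValueError: not enough values to unpack (expected 2, got 1)
```

```bash
python3 - <<'E'
from h import *
np.set_printoptions(precision=4,suppress=True)
p=get_image('wrist');s=get_state();T=s['position'];M=rot(s['ee_rot']);save(p,'w5.png');print(T)
for t in(50,90):print([h for h in holes(p,(40,125,250,320),t=t)])
H=holes(p,(88,118,265,310))[0][0];h=ray(p,H,.031);d=np.array([.5292,.2267])-h[:2];print(h,np.linalg.norm(d),np.degrees(np.arctan2(d[1],d[0])))
c,e,n=flange(p,T);print(c,e,n,1000*M[:2,:2].T@(c-T[:2]))
go([.54,-.172,T[2]],-23.4)
cv2.imwrite('pics/c5.png',cv2.resize(p['frame'][20:150,215:345,::-1],(520,520),interpolation=2))
E
```

```text
[0.4492 0.2496 0.187 ]
[(array([286.4023, 104.0575]), np.int32(87))]
[(array([284.6838,  57.2735]), np.int32(117)), (array([286.4262, 103.8361]), np.int32(122))]
[0.5141 0.2305 0.031 ] 0.015568943421565734 -14.002312441789172
[0.4488 0.2503] 0.000262873441780345 44 [-0.5634 -0.5814]
shift [206.2 378.8   0.1] yaw now -16.4 turn 6.994652872515871 j6 2.2292308113193515
```

View pics/c5.png

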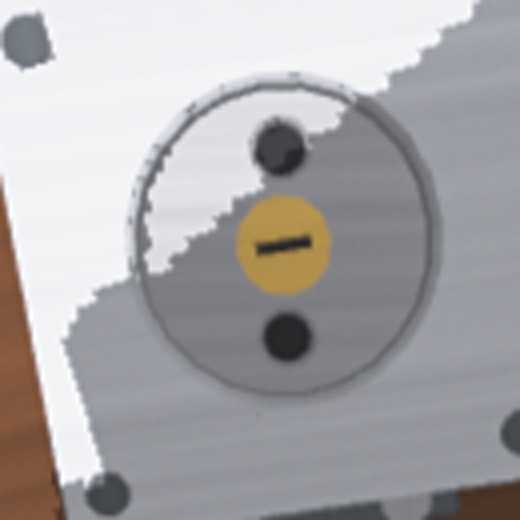

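The ring's holes now lie at yaw about -15°, so it turned about 39° (0.68 rad), which is consistent with the stop. Now back to the stand, using the grasp pose recorded at pick-up.

Call:
apply_moves --deltas '[10,15,28,0,2,10,32,59,0,4,10,50,91,0,6,10,67,123,0,7,10,84,155,0,7,10,102,187,0,7,10,119,219,0,7,10,137,251,0,7,10,154,283,0,7,10,171,314,0,7,10,186,342,0,7,10,198,364,0,7]'

```text
clock: 16.55
position: [0.5364, -0.159, 0.1871]
ee_rot: [0.001, 0.979, -0.204, 0.0]
contact_force: [1.8, 0.5, -1.7]
width: 0.0147
gripper_force: 88.5
```

Call:
apply_moves --deltas '[10,8.2,14.8,0,0,10,8.2,14.8,0,0,10,8.2,14.8,0,0,10,8.2,14.8,0,0,10,8.2,14.8,0,0,10,8.2,14.8,0,0]'

```text
clock: 17.05
position: [0.537, -0.171, 0.1873]
ee_rot: [-0.0, 0.979, -0.202, -0.0]
contact_force: [0.2, 0.3, -1.7]
width: 0.0152
gripper_force: 88.5
```

```bash
python3 - <<'E'
from h import *
st();go([.540,-.1722,.068],-23.4)
E
```

```text
17.05 [ 0.537  -0.171   0.1873] F [ 0.2  0.3 -1.7] M [ 0.001  0.001 -0.027] yaw -23.29 eff6 0.001
shift [ 3.200e+00 -1.000e-01  1.193e+02] yaw now -23.3 turn 0.10536980977965982 j6 1.5453898701889912
```

Call:
apply_moves --deltas '[10,3.2,0,0,0,10,3.2,0,30,0,10,3.2,0,60,0,10,3.2,0,80,0,10,3.2,0,88,0,10,3.2,0,88,0,10,3.2,0,88,0,10,3.2,0,88,0]'

```text
clock: 17.72
position: [0.5415, -0.1738, 0.1009]
ee_rot: [0.0, 0.979, -0.202, 0.002]
contact_force: [0.3, -0.8, -1.4]
width: 0.0152
gripper_force: 88.7
```

```bash
python3 - <<'E'
from h import *
st();go([.540,-.1722,.068],-23.4)
E
```

```text
17.72 [ 0.5415 -0.1738  0.1009] F [ 0.3 -0.8 -1.4] M [-0.002  0.023 -0.051] yaw -23.34 eff6 0.0
shift [-2.1 -0.8 32.9] yaw now -23.3 turn 0.061726712388420424 j6 1.5453679782741527
```

Call:
apply_moves --deltas '[10,0,0,0,0,10,0,0,0,0,10,0,0,0,0,10,0,0,0,0]'

```text
clock: 18.05
position: [0.5404, -0.1735, 0.1]
ee_rot: [0.0, 0.979, -0.202, 0.001]
contact_force: [-0.0, 0.2, -2.5]
width: 0.0148
gripper_force: 88.7
```

```bash
python3 - <<'E'
from h import *
st();go([.540,-.1722,.068],-23.4)
E
```

```text
18.05 [ 0.5404 -0.1735  0.1   ] F [-0.   0.2 -2.5] M [-0.008  0.036 -0.028] yaw -23.36 eff6 0.0
shift [-0.9 -1.  32. ] yaw now -23.4 turn 0.03774932731533909 j6 1.5454207341556583
```

Call:
apply_moves --deltas '[10,-0.6,-0.8,3,0,10,-0.6,-0.8,7,0,10,-0.6,-0.8,11,0,10,-0.6,-0.8,15,0,10,-0.6,-0.8,19,0,10,-0.6,-0.8,23,0,10,-0.6,-0.8,26,0,10,-0.6,-0.8,29,0,10,-0.6,-0.8,30.5,0,10,-0.6,-0.8,30.5,0]'

```text
clock: 18.88
position: [0.5398, -0.1723, 0.0686]
ee_rot: [0.0, 0.979, -0.202, -0.0]
contact_force: [0.8, -0.9, -2.6]
width: 0.0151
gripper_force: 89.0
```

Call:
apply_moves --deltas '[10,0,0,0.5,0,10,0,0,1,0,10,0,0,1.2,0,10,0,0,1.2,0]'

```text
clock: 19.22
position: [0.5401, -0.1724, 0.0683]
ee_rot: [0.0, 0.979, -0.202, 0.0]
contact_force: [-1.4, 0.6, 3.4]
width: 0.015
gripper_force: 89.5
```

Seated at z = 0.0683, the same height as at pick-up. Release, then rise.

Call:
apply_moves --deltas '[40,0,0,-0.5,0,60,0,0,-0.5,0,85,0,0,-0.5,0,85,0,0,-0.5,0,85,0,0,-0.5,0,85,0,0,-0.5,0,85,0,0,-0.5,0,85,0,0,-0.5,0,85,0,0,-0.5,0]'

```text
clock: 19.97
position: [0.5399, -0.1724, 0.0681]
ee_rot: [0.0, 0.979, -0.202, 0.0]
contact_force: [-0.1, 0.1, -0.0]
width: 0.0848
gripper_force: 0.0
```

Call:
apply_moves --deltas '[85,0,0,-15,0,85,0,0,-40,0,85,0,0,-75,0,85,0,0,-110,0,85,0,0,-145,0,85,0,0,-180,0,85,-30,0,-190,0,85,-60,0,-190,0,85,-60,0,-190,0,85,-60,0,-190,0,85,-60,0,-190,0]'

```text
clock: 20.88
position: [0.4851, -0.1487, 0.2583]
ee_rot: [0.0, 0.979, -0.202, 0.001]
contact_force: [0.3, -0.3, 0.6]
width: 0.0847
gripper_force: 0.0
```

```bash
python3 - <<'E'
from h import *
st()
p=get_image('wrist');q=get_image('side')
save(p,'w6.png');save(q,'s6.png')
cv2.imwrite('pics/c6.png',np.hstack([cv2.resize(p['frame'][:,:,::-1],(400,300)),cv2.resize(q['frame'][130:310,150:390,::-1],(400,300),interpolation=2)]))
E
```

```text
20.88 [ 0.4851 -0.1487  0.2583] F [ 0.3 -0.3  0.6] M [ 0.027 -0.06   0.036] yaw -23.36 eff6 -0.0
```

View pics/c6.png

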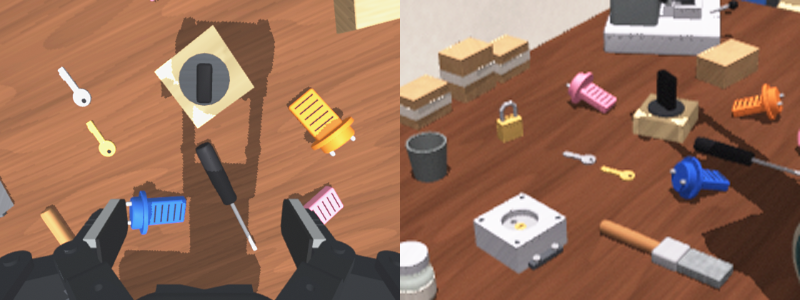

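The spanner stands upright in its stand (left crop at (205,80)), and the bystanders are where they were. Handing in.

```bash
python3 -c "from rig import *;print(sign_off())"
```

```text
the job is handed in; nothing more can be done
None
```

The ring is turned clockwise about 39° to its stop, the spanner is back upright in its stand and released, and the job was handed in at about 21 s; torque at the stop peaked at about 1.07 N m because I turned roughly 2° past first contact before backing off.

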